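Nest the kidney dishes at the glazing bench

ROBOT

A 6-joint arm with a two-finger parallel gripper is mounted at the origin on the work surface. World frame = base frame: x ahead of the robot, y to its left, z up, the work surface at z = 0. Lengths are in m, angles in rad, forces in N, time in s.
With the tool pointing down it reaches from about 0.375 to 0.975 m from the base axis. Payload 3.8 kg.
Tool frame: the origin (TCP) lies on the centre line of the jaws, within the pads' length; the fingertips stand 14 mm ahead of it and the grasp point (between the pads) lies 5 mm behind it; z points along the fingers, y is the line along which they close (so a half turn about z gives the same grasp; the last joint's range is limited). The gripper opens to 85 mm and grips with 20 to 120 N. Pads are 22 mm wide; open, the fingers measure 114 mm over their backs; the gripper's body (76 mm by 85 mm) begins 54 mm behind the grasp point. The pads swing forward as they close: fully open they stand 13 mm farther back than shut.
Start: joints at [-1.304, 0.264, 1.604, -0, 1.274, -0.037], TCP at [0.202, -0.644, 0.245] pointing down, gripper open.
Joint ranges: [-2.63, 2.63], [-0.94, 2.18], [0.31, 2.57], [-1.31, 4.45], [0, 2.66], [-2.55, 2.55]. Speed limits (rad/s): [2.57, 2.57, 3.14, 3.14, 3.14, 3.14].

INTERFACE

Orientations are given as a rotation vector (axis times angle).
In Python, from workcell import bot, eyes, spot_in gives the robot as it stands.
- The arm moves only by the tool carry_out, never from a script. Its argument "series" is text: rows parted by semicolons, each of 4 numbers parted by spaces: the shift along the world's x, y, z in m, then the turn about the world's z in degrees. In form: tx ty tz roll; .... A call has 1 to 20 rows; each row shifts and turns the commanded pose from where the row before left it; what a row does not reach is not made up. A row lasts 1/8 s, in which the tool goes at most 62.5 mm and 10.7 degrees, less where a joint would pass 70% of its speed; a pose out of reach is approached as far as the arm can. A call is refused whole if a number of a shift passes 0.0625 or a number of a turn 10.7, either way. A call with a gripper value outside its range is refused whole. "jaw" is the gripper command: -1 is shut, 1 is fully open, values between are in proportion, set as the call begins (left out, the last holds). The fingers move at their own pace and stop on an object; "grip_force" is the grip in N (left out, the last holds). Time passes only in rows, so rows that do not move let the fingers close. It gives the time, the measured TCP pose, the force, the opening and the grip force at its end, in the units of the state.
- bot.read_state(): the state, without advancing time (a new reading comes with each control period).
- eyes.read_camera(name): name is "scene" or "top"; returns (picture, depth): 400x640x3 uint8, blue, green, red; 400x640 float32, m along the optical axis (not along the pixel's ray), 0 where there is no reading.
- eyes.get_calibration(name): a dict with "K" (3x3 intrinsics, pixels), "position" and "rotation" of the camera in the world. Camera axes: x right, y down, z forward; pixel columns grow to the right and rows downward; lengths in m; the calibration is good to about 2 mm. A picture is of the moment at which its call begins. get_calibration takes no time and is no camera call.
- bot.finish_job(): hands the job in; it is judged then, once.
Trained networks look in the newest picture that a camera, given by its name, has taken for a name from the list of things; names that differ only in an ending like _2 or _b are one class to them, and where a whole thing is asked for, a point or a joint stands for the part that bears it (a point fixed in the world has none). Each returns a list of dicts, best first, with "score" (0 to 1); they miss things now and then, are a little off and sometimes report something else, mostly with a low value. They report only what shows in the picture. A call takes as long as a camera call. They do not tell look-alikes from the thing itself.
- spot_in(camera, target): "rect" ([centre column, centre row, width, height] in pixels, round what is visible of it).
The state is a dict: "time": time; "q": joint angles; "joint_vel": joint speeds; "joint_torque": joint torques, N m; "tool_pos": TCP position; "tcp_rot": TCP orientation; "wrist_force": force on the tool from outside, world axes, zero at the start; "torque": the same for the moment, N m; "width": opening from 0.0 (shut) to 1.0 (fully open); "grip_force": force on a finger pad.
Only numpy, scipy, OpenCV 4.12 (cv2) and the standard library are available. Lean on these libraries where they do the work, as an engineer would, in place of code of your own. Each camera call takes 0.05 s, during which the arm holds its last target. There are 200 camera calls.

TASK

The white kidney dish lies crooked across the blue one: without lifting it off, turn it where it lies until it drops into the blue dish the same way round, and settle it flat on the blue dish's floor. Then set the small terracotta dish into the white one the same way, turned to match and fully home, lowering it rather than dropping it. Leave the jars, cup, palette and tools where they are.

Things in the scene. Friction and masses are not known exactly. Their poses are not given: they have to be found in the camera images.
- base_tray: Blue glazed kidney dish, 165 x 98 mm over its flat rim, 26 mm high, fixed to the board, immovable. Origin under the middle of its floor; x along its length, y towards the convex (bulging) side, z up. Outline (same bend in all three): a round-ended band around an arc of radius 70 mm, half angle 0.60 rad; the arc's middle is at (0, 4.1) mm, its ends at (+-39.5, -8.1) mm.
- base_tray_floor (a point): Point on the blue dish's inner floor above its origin, 4 mm up (all floors and walls are 4 mm thick, and all walls lean outwards by 14 degrees, built of flat facets). Inside half width of the band: 31.4 mm at the floor, growing 0.25 mm per mm of height to the rim. Glaze on glaze has friction of about 0.4, so a dish that goes in crooked can hang jammed on one side until it is nudged or its high side is pressed down (10 to 20 N).
- middle_tray: White glazed kidney dish, loose, about 0.3 kg, 156 x 89 mm over the rim, 31 mm high; origin and axes as the blue dish. It starts level on the blue rim (underside 26 mm above the blue underside), turned 0.55 to 1.1 rad anticlockwise seen from above from the matching direction. Home: underside 4 mm above the blue underside, axes matching, 1.8 mm play all round.
- middle_tray_floor (a point): Point on the white dish's inner floor above its origin, 4 mm up. Half width of the band: foot outside 29.6 mm; inside 26.7 mm at the floor, growing 0.25 mm per mm of height: room for closed fingertips, or a pair spread along the length. Pushing its walls from inside turns it.
- small_tray: Small terracotta kidney dish, loose, about 0.2 kg, 147 x 80 mm over the rim, 35 mm high to the rim, standing on the board; origin and axes as the blue dish. Half width of its foot 24.9 mm. Home in the white dish: underside 4 mm above the white underside, axes matching, 1.8 mm play all round.
- small_tray_grip (a point): Middle of the top edge of the terracotta dish's grip rib, 58 mm above its underside: an upright wall across the dish's middle, 10 mm thick along the dish's x, 38 mm wide along its y, rising 23 mm above the rim. Pinch it along the dish's x axis.
- bisque_cup: pale unglazed cup, 74 mm across, 85 mm high; origin under its centre. Bystander.
- glaze_jar: white jar with blue cap, 64 mm across, 90 mm high; origin under its centre. Bystander.
- slip_jar: brown jar with yellow cap, 60 mm across, 75 mm high; origin under its centre. Bystander.
- loop_tool: loop tool lying flat: turned wooden handle and steel loop, 165 mm long, 24 mm high; origin under the handle, x axis towards the loop. Bystander.
- clay_knife: flat clay knife with dark wooden handle, 185 mm long, 11 mm high, lying on the near edge of the board; origin under it, 85 mm from the handle's end, x axis towards the blade. Bystander.
- paint_palette: white paint palette, 100 x 170 x 18 mm, with coloured wells; origin under its centre. Bystander.
- glaze_brush: flat brush with wooden handle lying on the table, about 200 mm long, 20 mm high; x axis towards the bristles. Bystander.
Mind the look-alikes: they are no part of the job. What is shaped like the small_tray but black is not meant. What is shaped like the middle_tray but green is not meant.

How it is judged:
On the way, in this order (a step that is already met when the one before it is completed fails the run):
1. the white dish has been turned and lies flat on the blue dish's floor, axes matching (z of middle_tray in the frame of base_tray between 0.001 and 0.0065 m and angle between the z axis of middle_tray and the z axis of base_tray, either way round below 0.05 rad and horizontal distance between middle_tray and base_tray below 0.008 m and angle between the x axis of middle_tray and the x axis of base_tray, either way round below 0.15 rad), for 0.3 s.
2. the terracotta dish lies flat on the white dish's floor, axes matching, while the white one is still home (all of step 1 and z of small_tray in the frame of middle_tray between 0.001 and 0.0065 m and angle between the z axis of small_tray and the z axis of middle_tray, either way round below 0.05 rad and horizontal distance between small_tray and middle_tray below 0.008 m and angle between the x axis of small_tray and the x axis of middle_tray, either way round below 0.15 rad), for 0.3 s.
At the end, for the whole second after the job is handed in: Both dishes are home: each underside is less than 6.5 mm (4 mm when fully seated) above that of the dish below, tilted under 0.05 rad against it, within 8 mm of its middle and within 0.15 rad of its direction; both at rest, nothing held (all of step 2 and linear speed of each of middle_tray, small_tray below 0.02 m/s); the robot touches nothing.
It fails at once if the white dish is lifted off (its underside more than 50 mm above the blue dish's underside) (z of middle_tray in the frame of base_tray above 0.05 m).
It fails at once if the terracotta dish is dropped (moving faster than 0.6 m/s with no finger on it) (linear speed of small_tray above 0.6 m/s and contact force between the fingers and small_tray below 0.05 N).
It fails at once if a jar, cup, palette or tool is moved by more than 30 mm (distance of any of bisque_cup, glaze_jar, slip_jar, loop_tool, clay_knife, paint_palette, glaze_brush from where it was at the start of the episode above 0.03 m).
It also fails if it takes over 72 s, if anything falls off the work surface, if the arm or the gripper's body presses on something with over 40 N, if the wrist force passes 120 N, or if a joint passes its speed limit or range.

## Working session

There is one attempt and no reset: what is moved stays moved. The work goes in short steps, Python scripts to look and compute and a tool call to move; the robot and the scene stay as the last step left them, time stands still between calls to the robot, and variables do not carry over. Pictures are saved under pics/ and viewed, at most 10 in all, crops included, and the job is handed in when it is done.

Besides the shell and the picture viewer there is one more tool, called after "Emit:" by a JSON object that holds its "api" and its "payload", one argument or row to a line. carry_out: Moves the arm, as the interface text tells. Its arguments: {"type":"object","properties":{"series":{"type":"string"},"jaw":{"type":"number"},"grip_force":{"type":"number"}},"required":["series"]}

```bash
ls; mkdir -p pics
python3 - <<'E'
from workcell import bot,eyes,spot_in
import cv2,numpy as np
for c in("top","scene"):
    p,d=eyes.read_camera(c); cv2.imwrite(f"pics/{c}0.png",p); np.savez(f"{c}0.npz",p=p,d=d)
    k=eyes.get_calibration(c); print(c,k)
    for t in("base_tray","middle_tray","small_tray"):
        print(t,[(round(r["score"],2),np.round(r["rect"]).tolist()) for r in spot_in(c,t)[:4]])
s=bot.read_state(); print(s)
E
```

```text
pics
top {'K': array([[499.33279954,   0.        , 309.79242669],
       [  0.        , 499.33279954, 193.02023099],
       [  0.        ,   0.        ,   1.        ]]), 'position': array([0.45314762, 0.00246637, 1.49451888]), 'rotation': array([-2.18981894,  2.1929671 , -0.10724392])}
base_tray [(0.95, [259.0, 196.0, 60.0, 36.0])]
middle_tray [(0.86, [182.0, 134.0, 34.0, 48.0]), (0.75, [257.0, 196.0, 50.0, 45.0]), (0.68, [162.0, 189.0, 70.0, 22.0])]
small_tray [(0.87, [418.0, 132.0, 48.0, 38.0]), (0.64, [361.0, 198.0, 52.0, 35.0])]
scene {'K': array([[371.15261244,   0.        , 313.73216972],
       [  0.        , 371.15261244, 198.70837711],
       [  0.        ,   0.        ,   1.        ]]), 'position': array([1.15466747, 0.11952829, 0.96411137]), 'rotation': array([-1.73000836, -2.07571307,  0.63993459])}
base_tray [(0.68, [355.0, 208.0, 59.0, 34.0]), (0.57, [332.0, 169.0, 52.0, 14.0])]
middle_tray [(0.64, [432.0, 282.0, 37.0, 58.0]), (0.55, [357.0, 207.0, 49.0, 38.0])]
small_tray [(0.7, [182.0, 239.0, 56.0, 35.0]), (0.65, [256.0, 193.0, 48.0, 29.0])]
{'time': 0.4, 'q': array([-1.30388864e+00,  2.64052767e-01,  1.60415741e+00, -1.19153022e-05,
        1.27370900e+00, -3.68774687e-02]), 'joint_vel': array([-0.00107352, -0.00242752, -0.00230751, -0.00036973, -0.00031315,
        0.00062875]), 'joint_torque': array([ 3.11803524e-05, -5.14249098e+01, -3.67012882e+01, -1.53521773e-05,
        4.90328282e-03,  1.32279902e-05]), 'tool_pos': array([ 0.20190146, -0.64400464,  0.24509153]), 'tcp_rot': array([-3.10510170e+00, -4.75308379e-01,  7.66318408e-05]), 'wrist_force': array([ 0.15374498,  0.35428131, -0.69522615]), 'torque': array([-0.00143387, -0.00771761, -0.01234352]), 'grip_force': 0.0, 'width': 0.9976331939145684}
```

Run:
```python
import cv2,numpy as np
p=np.load("top0.npz")["p"]
cv2.imwrite("pics/t1.png",cv2.resize(p[90:290,140:460],None,fx=2.5,fy=2.5,interpolation=cv2.INTER_CUBIC))
```

```text
(no output)
```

View pics/t1.png

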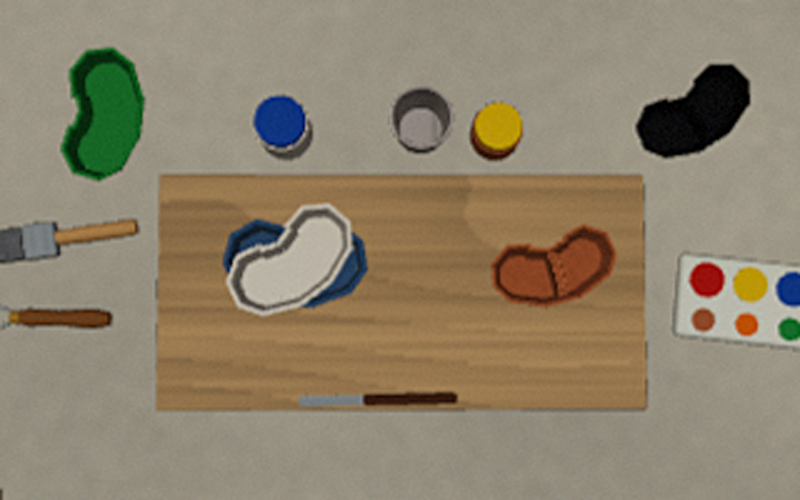

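View pics/scene0.png

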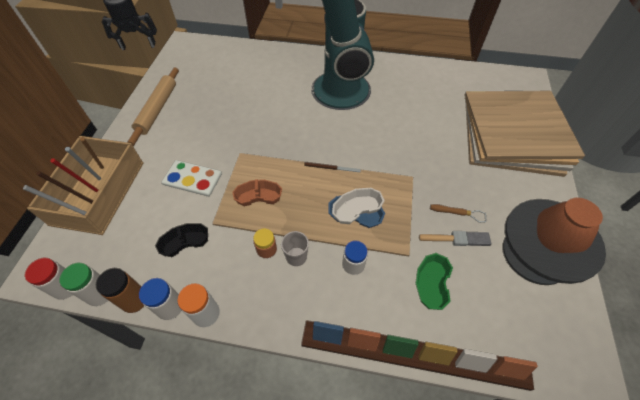

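```bash
cat > h.py <<'E'
from workcell import bot,eyes,spot_in
import cv2,numpy as np
from scipy.optimize import minimize
from scipy.spatial.transform import Rotation as R
W=dict(blue=.043,white=.0385,small=.034)
def cam(c="top"):
    k=eyes.get_calibration(c); return k["K"],k["position"],R.from_rotvec(k["rotation"]).as_matrix()
def rays(c="top"):
    K,P,M=cam(c); v,u=np.mgrid[0:400,0:640]
    r=np.stack([(u-K[0,2])/K[0,0],(v-K[1,2])/K[1,1],np.ones(u.shape)],-1)@M.T
    return P,r
def plane(P,r,z): return (P+r*((z-P[2])/r[...,2])[...,None])[...,:2]
def proj(X,c="top"):
    K,P,M=cam(c); q=(np.asarray(X)-P)@M; q=q@K.T; return q[...,:2]/q[...,2:]
def dist(xy,p):
    c,s=np.cos(p[2]),np.sin(p[2]); d=xy-p[:2]; x=d[...,0]*c+d[...,1]*s; y=-d[...,0]*s+d[...,1]*c
    y=y+.0659  # arc centre at (0,4.1-70) mm
    a=np.clip(np.arctan2(x,y),-.6,.6)
    return np.hypot(x-.07*np.sin(a),y-.07*np.cos(a))
def fit(xy,mask,wt,w,p0s):
    best=None
    for p0 in p0s:
        f=lambda p:np.sum(wt*(mask-1/(1+np.exp(np.clip(-(w-dist(xy,p))/.0012,-50,50))))**2)
        o=minimize(f,p0,method="Nelder-Mead",options=dict(initial_simplex=np.array([p0,p0+[.01,0,0],p0+[0,.01,0],p0+[0,0,.3]]),maxiter=600,xatol=1e-5,fatol=1e-4))
        if best is None or o.fun<best.fun: best=o
    return best.x,best.fun,wt.sum()
def masks(p):
    h=cv2.cvtColor(p,cv2.COLOR_BGR2HSV); H,S,V=[h[...,i].astype(int) for i in range(3)]
    return dict(blue=(H>95)&(H<125)&(S>70),white=(S<60),small=((H<9)|(H>174))&(S>120))
E
python3 - <<'E'
from h import *
z=np.load("top0.npz"); p,d=z["p"],z["d"]; P,r=rays(); m=masks(p)
Z=P[2]+r[...,2]*d
bb=(slice(165,250),slice(205,395))
print("board z",[round(float(np.median(Z[a:a+8,b:b+20])),4) for a,b in((230,230),(225,310),(180,300))])
hsv=cv2.cvtColor(p,cv2.COLOR_BGR2HSV)
for u,v in((256,196),(243,187),(290,200),(238,190),(286,210),(361,190),(376,190),(349,198)): print(u,v,hsv[v,u],round(float(Z[v,u]),4), np.round(plane(P,r,.03)[v,u],3))
L=np.zeros((85,190),np.uint8)
for i,k in enumerate(m): print(k,m[k][bb].sum(), np.argwhere(m[k][bb]).mean(0)+[165,205]); L[m[k][bb]]=80*(i+1)
cv2.imwrite("pics/seg.png",cv2.resize(L,None,fx=4,fy=4,interpolation=0))
E
```

```text
board z [0.0118, 0.0125, 0.0123]
256 196 [ 19  28 188] 0.0378 [0.558 0.131]
243 187 [106  76 110] 0.0202 [0.585 0.169]
290 200 [ 16 126 142] 0.0173 [0.547 0.031]
238 190 [ 27  14 161] 0.0167 [0.576 0.184]
286 210 [ 17 127 144] 0.0093 [0.517 0.043]
361 190 [  9 188  88] 0.0478 [ 0.576 -0.178]
376 190 [ 10 184 137] 0.0176 [ 0.576 -0.223]
349 198 [ 10 190 138] 0.0174 [ 0.552 -0.143]
blue 415 [192.8        259.42409639]
white 1528 [196.23102094 257.15117801]
small 136 [209.08823529 348.64705882]
```

View pics/seg.png

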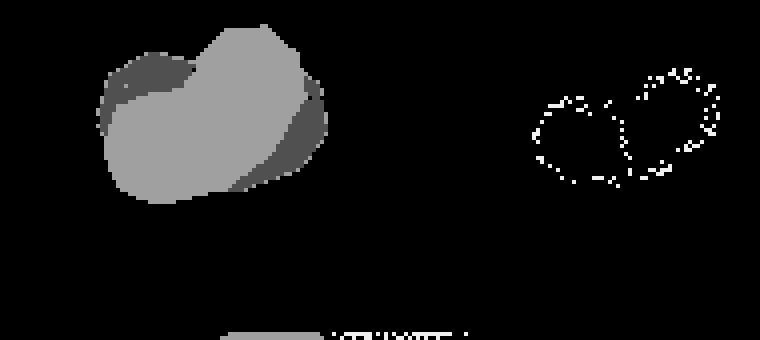

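```bash
cat >> h.py <<'E'
def measure(p,zs):
    """zs: name->rim height; returns poses fitted to the top picture"""
    P,r=rays(); h=cv2.cvtColor(p,cv2.COLOR_BGR2HSV).astype(int); H,S,V=h[...,0],h[...,1],h[...,2]
    roi=np.zeros(H.shape,bool); roi[162:232,205:395]=1
    wh=cv2.morphologyEx(((S<60)&roi).astype(np.uint8),cv2.MORPH_OPEN,np.ones((4,4)))>0
    bl=(H>90)&(H<130)&(S>60)&roi|(S<60)&roi&~wh
    te=(H<14)&(S>155)&roi
    te=cv2.morphologyEx(cv2.morphologyEx(te.astype(np.uint8),cv2.MORPH_OPEN,np.ones((3,3))),cv2.MORPH_CLOSE,np.ones((5,5)))>0
    out={}
    for k,mk,wt in(("white",wh,roi&~te),("blue",bl,roi&~wh&~te),("small",te,roi)):
        if k not in zs or mk.sum()<60: continue
        xy=plane(P,r,zs[k]); c=xy[mk].mean(0)
        w=roi*wt&(np.hypot(*np.moveaxis(xy-c,-1,0))<.14)
        out[k]=fit(xy[w],mk[w]*1.,np.ones(w.sum()),W[k],[np.r_[c,a] for a in np.arange(-3,3.2,.5)])
        print(k,np.round(out[k][0],4),"res",round(out[k][1],1),out[k][2])
    return out
def overlay(p,out,zs,fn,box=(160,235,205,395),f=4):
    im=cv2.resize(p,None,fx=f,fy=f,interpolation=cv2.INTER_CUBIC)
    for k,(q,_,_) in out.items():
        a=np.linspace(-.6,.6,20); ends=np.linspace(0,np.pi,15); w=W[k]
        o=[((.07+w)*np.sin(t),(.07+w)*np.cos(t)-.0659) for t in a]
        o+=[(.07*np.sin(.6)+w*np.sin(.6+e),.07*np.cos(.6)-.0659+w*np.cos(.6+e)) for e in ends]
        o+=[((.07-w)*np.sin(t),(.07-w)*np.cos(t)-.0659) for t in a[::-1]]
        o+=[(-.07*np.sin(.6)+w*np.sin(-.6+np.pi+e),.07*np.cos(.6)-.0659+w*np.cos(-.6+np.pi+e)) for e in ends]
        o=np.array(o); c,s=np.cos(q[2]),np.sin(q[2])
        X=np.c_[q[0]+o[:,0]*c-o[:,1]*s,q[1]+o[:,0]*s+o[:,1]*c,np.full(len(o),zs[k])]
        cv2.polylines(im,[np.int32((proj(X)+.5)*f)],True,dict(blue=(0,255,255),white=(0,0,255),small=(0,255,0))[k],1)
    cv2.imwrite(fn,im[box[0]*f:box[1]*f,box[2]*f:box[3]*f])
E
python3 - <<'E'
from h import *
p=np.load("top0.npz")["p"]; zs=dict(white=.069,blue=.038,small=.047)
o=measure(p,zs); overlay(p,o,zs,"pics/ov0.png")
print(o["white"][0]-o["blue"][0])
E
```

```text
white [0.554  0.1207 2.2072] res 47.3 6230.0
blue [0.5578 0.1254 1.4978] res 63.2 4581.0
small [ 0.551  -0.1779  1.8372] res 25.8 5354.0
[-0.00372839 -0.00471035  0.70948634]
```

View pics/ov0.png

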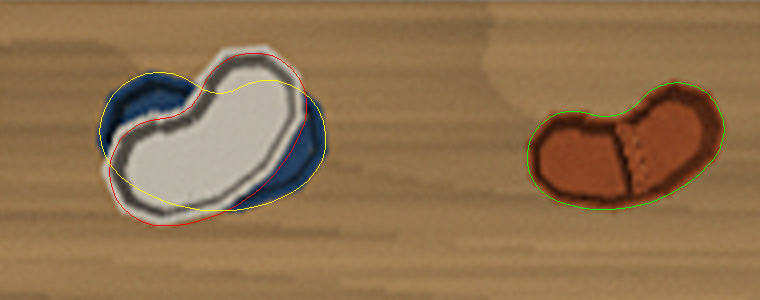

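```bash
sed -i 's/np.ones((4,4))/np.ones((5,5))/' h.py
python3 - <<'E'
from h import *
p=np.load("top0.npz")["p"]; zs=dict(white=.069,blue=.038,small=.047)
o=measure(p,zs); overlay(p,o,zs,"pics/ov1.png")
print(o["white"][0]-o["blue"][0])
E
```

```text
white [0.5569 0.1236 2.2075] res 47.5 6224.0
blue [0.5578 0.1253 1.4988] res 27.2 4601.0
small [ 0.551  -0.1779  1.8372] res 25.8 5354.0
[-0.00087762 -0.00170895  0.70869793]
```

View pics/ov1.png

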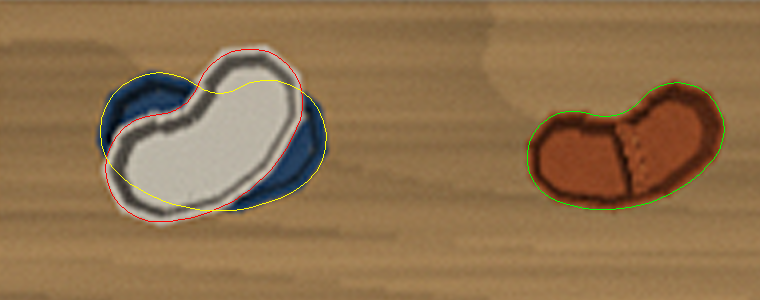

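Emit:
{"api": "carry_out", "payload": {
  "series": "0.018 0.0386 0 1; 0.018 0.0386 0 1; 0.018 0.0386 0 1; 0.018 0.0386 0 1; 0.018 0.0386 0 1; 0.018 0.0386 0 1; 0.018 0.0386 0 1; 0.018 0.0386 0 1; 0.018 0.0386 0 1; 0.018 0.0386 0 1; 0.018 0.0386 0 1; 0.018 0.0386 0 1; 0.018 0.0386 0 1; 0.018 0.0386 0 1; 0.018 0.0386 0 1; 0.018 0.0386 0 1; 0.018 0.0386 0 1; 0.018 0.0386 0 1; 0.018 0.0386 0 1; 0 0 0 0",
  "jaw": 1
}}

```text
time: 2.9
tool_pos: [0.5448, 0.0917, 0.2454]
tcp_rot: [-2.982, -0.986, -0.001]
wrist_force: [0.4, -0.1, 0.4]
width: 0.999
grip_force: 0.0
```

Emit:
{"api": "carry_out", "payload": {
  "series": "0.009 0.018 -0.02 0; 0.009 0.018 -0.02 0; 0 0 -0.03 0; 0 0 -0.03 0; 0 0 -0.02 0; 0 0 -0.01 0; 0 0 0 0; 0 0 0 0"
}}

```text
time: 3.9
tool_pos: [0.5629, 0.1254, 0.1165]
tcp_rot: [2.984, 0.981, 0.003]
wrist_force: [0.1, -0.7, 0.8]
width: 1.007
grip_force: 0.0
```

Run:
```python
from h import *
p,d=eyes.read_camera("scene"); 
cv2.imwrite("pics/s2.png",cv2.resize(p[130:270,260:460],None,fx=4,fy=4,interpolation=cv2.INTER_CUBIC))
```

```text
(no output)
```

View pics/s2.png

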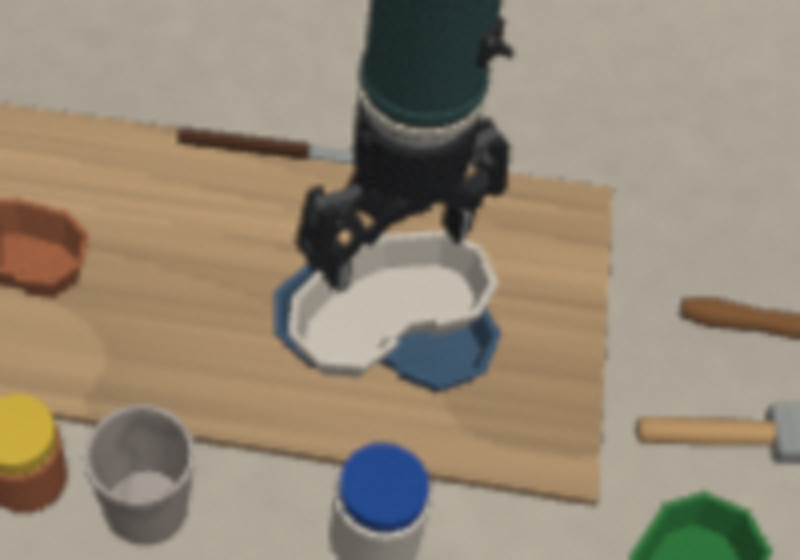

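Emit:
{"api": "carry_out", "payload": {
  "series": "0 0.0025 -0.02 0; 0 0 -0.02 0; 0 0 -0.01 0; 0 0 -0.005 0; 0 0 0 0; 0 0 0 0"
}}

```text
time: 4.7
tool_pos: [0.5625, 0.1279, 0.0608]
tcp_rot: [2.984, 0.981, 0.002]
wrist_force: [0.1, -0.1, 0.2]
width: 1.001
grip_force: 0.0
```

Emit:
{"api": "carry_out", "payload": {
  "series": "0 0 -0.004 0; 0 0 -0.002 0; 0 0 0 0"
}}

```text
time: 5.08
tool_pos: [0.5617, 0.1278, 0.0541]
tcp_rot: [-2.984, -0.981, 0.0]
wrist_force: [0.5, -0.5, 0.6]
width: 0.999
grip_force: 0.0
```

Emit:
{"api": "carry_out", "payload": {
  "series": "0 0 -0.003 0; 0 0 -0.002 0; 0 0 0 0"
}}

```text
time: 5.45
tool_pos: [0.5617, 0.1278, 0.0489]
tcp_rot: [-2.984, -0.981, 0.001]
wrist_force: [-1.1, 0.1, -0.1]
width: 1.001
grip_force: 0.0
```

Emit:
{"api": "carry_out", "payload": {
  "series": "0.001 0 0 -5; 0.001 0 0 -5; 0 -0.001 0 -5; 0.001 0 0 -5; 0 -0.001 0 -5; 0.001 0 0 -5; 0 0 0 0"
}}

```text
time: 6.32
tool_pos: [0.566, 0.1258, 0.0493]
tcp_rot: [-3.137, -0.177, -0.0]
wrist_force: [0.2, 0.2, -0.2]
width: 0.998
grip_force: 0.0
```

```bash
cat > look.py <<'E'
from h import *
import sys
p,d=eyes.read_camera("scene"); cv2.imwrite(f"pics/{sys.argv[1]}.png",cv2.resize(p[130:270,260:460],None,fx=4,fy=4,interpolation=cv2.INTER_CUBIC))
p,d=eyes.read_camera("top"); cv2.imwrite(f"pics/{sys.argv[1]}t.png",cv2.resize(p[160:235,205:315],None,fx=5,fy=5,interpolation=cv2.INTER_CUBIC))
a=cv2.imread(f"pics/{sys.argv[1]}.png");b=cv2.imread(f"pics/{sys.argv[1]}t.png")
b=cv2.resize(b,(800,545)); cv2.imwrite(f"pics/{sys.argv[1]}.png",cv2.resize(np.hstack([a[:545],b]),(800,272*1)))
E
python3 look.py s3
```

```text
(no output)
```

View pics/s3.png

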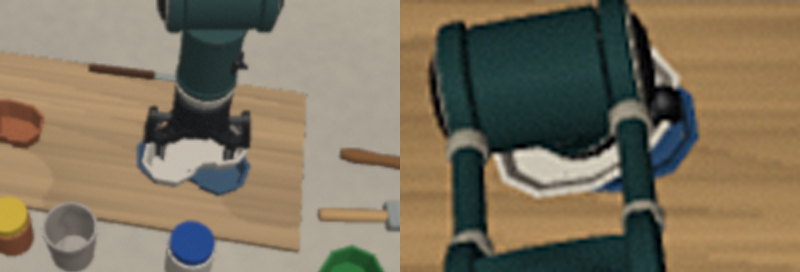

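Emit:
{"api": "carry_out", "payload": {
  "series": "0 0 0 -4; 0 0 0 -4; 0 0 0 -3; 0 0 0 0; 0 0 0 0"
}}

```text
time: 7.05
tool_pos: [0.5659, 0.1258, 0.0493]
tcp_rot: [-3.139, 0.124, 0.0]
wrist_force: [0.2, -0.5, -0.5]
width: 0.996
grip_force: 0.0
```

Emit:
{"api": "carry_out", "payload": {
  "series": "0 0 -0.002 -2; 0 0 -0.002 -2; 0 0 0 0"
}}

```text
time: 7.42
tool_pos: [0.5658, 0.1258, 0.045]
tcp_rot: [3.133, -0.236, -0.001]
wrist_force: [0.2, 0.7, -0.7]
width: 1.002
grip_force: 0.1
```

```bash
python3 look.py s4
```

```text
(no output)
```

View pics/s4.png

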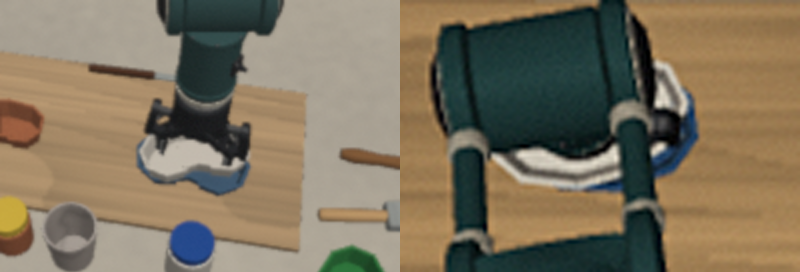

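Emit:
{"api": "carry_out", "payload": {
  "series": "0 0 0 -2; 0 0 0 -2; 0 0 0 0; 0 0 0 0"
}}

```text
time: 8.02
tool_pos: [0.5659, 0.1258, 0.0453]
tcp_rot: [3.123, -0.344, -0.0]
wrist_force: [-0.5, -0.8, 0.1]
width: 1.0
grip_force: 0.1
```

Emit:
{"api": "carry_out", "payload": {
  "series": "0 0 -0.002 -2; 0 0 -0.002 -1; 0 0 0 0; 0 0 0 0"
}}

```text
time: 8.52
tool_pos: [0.5657, 0.1257, 0.041]
tcp_rot: [3.112, -0.426, -0.001]
wrist_force: [0.2, 0.1, -0.5]
width: 1.001
grip_force: 0.0
```

Emit:
{"api": "carry_out", "payload": {
  "series": "0 0 -0.002 -1; 0 0 -0.002 -1; 0 0 0 0; 0 0 0 0"
}}

```text
time: 9.02
tool_pos: [0.5659, 0.1258, 0.0372]
tcp_rot: [3.105, -0.48, -0.0]
wrist_force: [0.5, 0.4, -0.2]
width: 1.0
grip_force: 0.0
```

```bash
python3 look.py s5
```

```text
(no output)
```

View pics/s5.png

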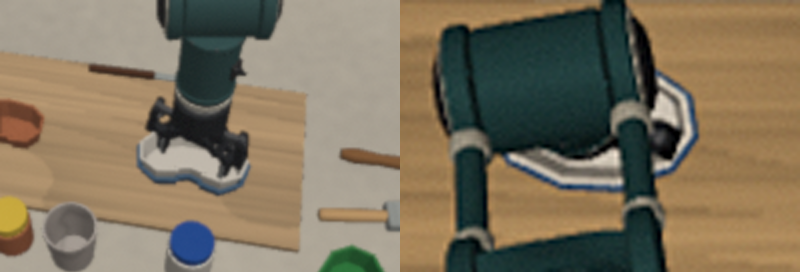

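Emit:
{"api": "carry_out", "payload": {
  "series": "0 0 0 5; 0 0 -0.003 5; 0 0 -0.004 3.5; 0 0 -0.004 0; 0 0 -0.003 0; 0 0 0 0"
}}

```text
time: 9.88
tool_pos: [0.5659, 0.1259, 0.0252]
tcp_rot: [3.139, -0.114, -0.001]
wrist_force: [-7.1, -1.9, 13.9]
width: 0.998
grip_force: 7.2
```

Emit:
{"api": "carry_out", "payload": {
  "series": "0 0 -0.002 0; 0 0 -0.002 0; 0 0 0 0; 0 0 0 0"
}}

```text
time: 10.38
tool_pos: [0.5658, 0.126, 0.0241]
tcp_rot: [3.139, -0.114, -0.002]
wrist_force: [-16.1, -3.0, 33.5]
width: 1.002
grip_force: 17.7
```

Emit:
{"api": "carry_out", "payload": {
  "series": "0 0 0.02 0; 0 0 0.05 0; 0 0 0.06 0; 0 -0.05 0.06 0; 0 -0.06 0 3; 0 -0.06 0 3; 0 -0.06 0 4; 0 -0.06 0 5; 0 -0.013 0 4; 0 0 0 0; 0 0 0 0"
}}

```text
time: 11.75
tool_pos: [0.5659, -0.1665, 0.1972]
tcp_rot: [-3.115, -0.406, 0.0]
wrist_force: [-0.4, -0.5, -0.5]
width: 0.998
grip_force: 0.0
```

```bash
cat > m.py <<'E'
from h import *
import sys
p,d=eyes.read_camera("top"); np.savez("m.npz",p=p,d=d); P,r=rays(); Z=P[2]+r[...,2]*d
zs=dict(white=.047,blue=.038)
o=measure(p,zs); overlay(p,o,zs,f"pics/{sys.argv[1]}.png",box=(165,230,215,310),f=6)
q=np.r_[.558,.1255,1.499]
if len(o): q=o["white"][0]
xy=(P+r*d[...,None]); dd=dist(xy[...,:2],q)
for nm,m in(("floor",dd<.018),("rim",(dd>.0352)&(dd<.0382))):
    m&=d>0; X=xy[m]; c,s=np.cos(q[2]),np.sin(q[2]); e=X[:,:2]-q[:2]
    l=np.c_[e[:,0]*c+e[:,1]*s,-e[:,0]*s+e[:,1]*c,np.ones(len(X))]
    for _ in range(3):
        f=np.linalg.lstsq(l,X[:,2],rcond=None)[0]; rr=abs(X[:,2]-l@f); k=rr<2.5*np.median(rr)+1e-4; l=l[k];X=X[k]
    print(nm,"n",len(X),"slope x,y,z0",np.round(f,4))
E
python3 m.py m1
```

```text
white [0.5593 0.126  1.5217] res 84.5 6087.0
blue [ 0.7221 -0.2018 -1.1812] res 570.5 5375.0
floor n 415 slope x,y,z0 [ 0.0133 -0.1094  0.0229]
rim n 99 slope x,y,z0 [-0.0036 -0.1015  0.0494]
```

View pics/m1.png

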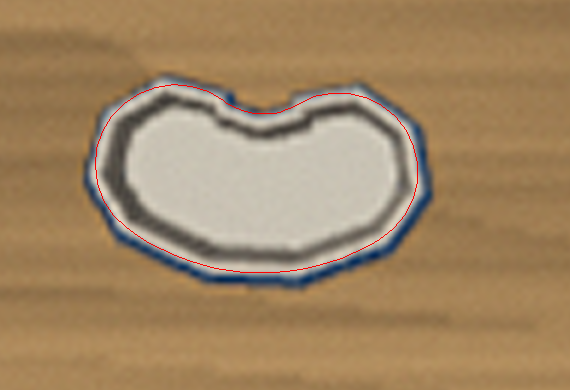

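Emit:
{"api": "carry_out", "payload": {
  "series": "0.004 0.05 0 -4; 0.004 0.06 0 -4; 0.004 0.06 0 -4; 0.004 0.06 0 -4; 0.004 0.05 0 -3; 0.004 0.0095 -0.03 0; 0 0 -0.05 0; 0 0 -0.03 0; 0 0 0 0; 0 0 0 0",
  "jaw": -1
}}

```text
time: 13.05
tool_pos: [0.5907, 0.1232, 0.0887]
tcp_rot: [-3.139, 0.111, -0.003]
wrist_force: [-0.5, -0.3, 0.3]
width: -0.001
grip_force: 0.0
```

Emit:
{"api": "carry_out", "payload": {
  "series": "0 0 -0.01 0; 0 0 -0.003 0; 0 0 -0.003 0; 0 0 0 0; 0 0 0 0"
}}

```text
time: 13.68
tool_pos: [0.59, 0.1222, 0.0714]
tcp_rot: [-3.14, 0.112, -0.0]
wrist_force: [0.4, 0.1, 0.3]
width: -0.003
grip_force: 0.0
```

Emit:
{"api": "carry_out", "payload": {
  "series": "0 0 -0.002 0; 0 0 -0.002 0; 0 0 -0.002 0; 0 0 0 0; 0 0 0 0"
}}

```text
time: 14.3
tool_pos: [0.5902, 0.1223, 0.0664]
tcp_rot: [3.14, -0.112, 0.001]
wrist_force: [-1.7, -0.5, 5.3]
width: 0.003
grip_force: 3.2
```

Emit:
{"api": "carry_out", "payload": {
  "series": "0 0 -0.001 0; 0 0 -0.001 0; 0 0 0 0; 0 0 0 0"
}}

```text
time: 14.8
tool_pos: [0.5907, 0.1223, 0.0658]
tcp_rot: [-3.14, 0.112, -0.002]
wrist_force: [-4.9, -0.7, 13.2]
width: 0.004
grip_force: 6.6
```

Emit:
{"api": "carry_out", "payload": {
  "series": "-0.001 0 -0.001 0; -0.001 0 0 0; -0.001 0 0 0; 0 0 0 0; 0 0 0 0"
}}

```text
time: 15.42
tool_pos: [0.59, 0.1224, 0.0657]
tcp_rot: [-3.139, 0.112, -0.01]
wrist_force: [-0.2, -0.2, 11.6]
width: -0.002
grip_force: 5.9
```

Emit:
{"api": "carry_out", "payload": {
  "series": "-0.001 0 -0.001 0; -0.001 0 0 0; -0.001 0 -0.001 0; -0.001 0 0 0; 0 0 0 0; 0 0 0 0"
}}

```text
time: 16.18
tool_pos: [0.5897, 0.1224, 0.0656]
tcp_rot: [-3.138, 0.112, -0.022]
wrist_force: [4.8, -2.3, 12.7]
width: 0.002
grip_force: 6.5
```

Emit:
{"api": "carry_out", "payload": {
  "series": "0.003 0 -0.001 0; 0.003 0 -0.001 0; 0 0 -0.001 0; 0 0 0 0; 0 0 0 0"
}}

```text
time: 16.8
tool_pos: [0.5917, 0.1224, 0.063]
tcp_rot: [-3.139, 0.112, -0.008]
wrist_force: [-7.8, -2.2, 26.4]
width: 0.001
grip_force: 13.3
```

Emit:
{"api": "carry_out", "payload": {
  "series": "0 0.003 0 0; 0 0.003 0 0; 0 -0.004 0 0; 0 -0.004 0 0; 0 -0.001 0 0; 0 0.003 0 0; 0 0 0 0"
}}

```text
time: 17.68
tool_pos: [0.5936, 0.1231, 0.0629]
tcp_rot: [-3.138, 0.111, -0.015]
wrist_force: [-1.7, -0.9, 19.9]
width: 0.0
grip_force: 10.3
```

Emit:
{"api": "carry_out", "payload": {
  "series": "0 0 0.02 0; 0 -0.02 0.05 0; 0 -0.05 0.04 0; 0 -0.06 0.02 0; 0 -0.06 0 3; 0 -0.06 0 4; 0 -0.04 0 4; 0 0 0 4; 0 0 0 4; 0 0 0 0",
  "jaw": 1
}}

```text
time: 18.92
tool_pos: [0.5886, -0.166, 0.1859]
tcp_rot: [-3.115, -0.406, 0.001]
wrist_force: [0.2, -0.4, 0.0]
width: 1.002
grip_force: 0.0
```

```bash
python3 m.py m2
```

```text
white [0.5601 0.1256 1.5256] res 75.7 6087.0
blue [ 0.7256 -0.1869 -0.9494] res 558.3 5180.0
floor n 432 slope x,y,z0 [-0.0128 -0.0317  0.0222]
rim n 104 slope x,y,z0 [-0.0084 -0.0319  0.0484]
```

Emit:
{"api": "carry_out", "payload": {
  "series": "0 0.05 0 -4; 0 0.06 0 -4; 0 0.06 0 -4; 0 0.06 0 -4; 0.001 0.05 -0.02 -3; 0 0.009 -0.03 0; 0 0 -0.05 0; 0 0 -0.014 0; 0 0 0 0",
  "jaw": -1
}}

```text
time: 20.1
tool_pos: [0.589, 0.1231, 0.0713]
tcp_rot: [3.139, -0.113, -0.004]
wrist_force: [0.3, -0.0, -0.9]
width: -0.002
grip_force: 0.0
```

Emit:
{"api": "carry_out", "payload": {
  "series": "0 0 -0.003 0; 0 0 -0.003 0; 0 0 -0.003 0; 0 0 0 0; 0 0 0 0"
}}

```text
time: 20.72
tool_pos: [0.5903, 0.1232, 0.0635]
tcp_rot: [-3.139, 0.112, -0.001]
wrist_force: [-0.4, 0.2, 0.3]
width: 0.004
grip_force: 0.6
```

Emit:
{"api": "carry_out", "payload": {
  "series": "-0.001 0 -0.002 0; -0.001 0 -0.002 0; -0.001 0 -0.002 0; 0 0 0 0; 0 0 0 0"
}}

```text
time: 21.35
tool_pos: [0.5904, 0.1233, 0.0628]
tcp_rot: [-3.139, 0.112, -0.011]
wrist_force: [-5.0, -2.3, 24.1]
width: -0.0
grip_force: 12.3
```

Emit:
{"api": "carry_out", "payload": {
  "series": "0.001 0.003 -0.001 0; 0 0 -0.001 0; 0.001 -0.003 0 0; 0 -0.003 0 0; 0 0.003 0 0; 0 0 0 0"
}}

```text
time: 22.1
tool_pos: [0.5913, 0.1231, 0.0619]
tcp_rot: [3.139, -0.111, 0.007]
wrist_force: [-10.8, -4.6, 33.8]
width: -0.002
grip_force: 17.1
```

Emit:
{"api": "carry_out", "payload": {
  "series": "0 0 0.02 0; 0 -0.02 0.05 0; 0 -0.05 0.04 0; 0 -0.06 0.02 0; 0 -0.06 0 3; 0 -0.06 0 4; 0 -0.05 0 4; 0 0 0 4; 0 0 0 4; 0 0 0 0",
  "jaw": 1
}}

```text
time: 23.35
tool_pos: [0.5885, -0.175, 0.1835]
tcp_rot: [-3.115, -0.406, 0.001]
wrist_force: [0.6, 0.0, 0.4]
width: 0.994
grip_force: 0.0
```

```bash
python3 m.py m3
```

```text
white [0.5602 0.1257 1.5247] res 75.5 6080.0
blue [ 0.6257 -0.3336  2.3403] res 550.7 5173.0
floor n 402 slope x,y,z0 [-0.0248 -0.005   0.0219]
rim n 106 slope x,y,z0 [-0.0202  0.0053  0.0483]
```

Emit:
{"api": "carry_out", "payload": {
  "series": "-0.006 0.057 0 0; -0.007 0.057 0 0; -0.007 0.057 -0.02 0; -0.0065 0.056 -0.05 0; 0 0 -0.042 0; 0 0 -0.003 0; 0 0 0 0; 0 0 0 0",
  "jaw": -1
}}

```text
time: 24.4
tool_pos: [0.5655, 0.042, 0.0797]
tcp_rot: [3.115, 0.406, 0.006]
wrist_force: [-0.5, 0.9, 0.4]
width: -0.002
grip_force: 0.0
```

Emit:
{"api": "carry_out", "payload": {
  "series": "0 0 -0.003 0; 0 0 -0.003 0; 0 0 -0.002 0; 0 0 -0.002 0; 0 0 0 0; 0 0 0 0"
}}

```text
time: 25.15
tool_pos: [0.5635, 0.0426, 0.0674]
tcp_rot: [-3.115, -0.408, 0.0]
wrist_force: [-0.1, -0.9, -0.3]
width: 0.003
grip_force: 0.0
```

Emit:
{"api": "carry_out", "payload": {
  "series": "0 0.008 0 0; 0 0 -0.003 0; 0 0 -0.003 0; 0 0 -0.002 0; 0 0 -0.002 0; 0 0 -0.001 0; 0 0 0 0; 0 0 0 0"
}}

```text
time: 26.15
tool_pos: [0.5633, 0.0506, 0.0604]
tcp_rot: [3.115, 0.408, -0.002]
wrist_force: [-11.2, -0.6, 28.3]
width: -0.002
grip_force: 14.4
```

Emit:
{"api": "carry_out", "payload": {
  "series": "0 0 0.04 0; -0.002 -0.03 0.05 0; -0.003 -0.045 0.01 0; -0.003 -0.045 0 0; -0.003 -0.045 0 0; -0.003 -0.045 0 0; -0.002 -0.0196 0 0; 0 0 0 0; 0 0 0 0",
  "jaw": 1
}}

```text
time: 27.28
tool_pos: [0.5474, -0.1779, 0.1561]
tcp_rot: [-3.114, -0.408, 0.001]
wrist_force: [0.3, -0.3, -0.6]
width: 0.999
grip_force: 0.0
```

```bash
python3 m.py m4
```

```text
white [0.56   0.1252 1.5238] res 77.2 6099.0
blue [ 0.734  -0.2627 -3.202 ] res 653.0 5524.0
floor n 384 slope x,y,z0 [-0.0032 -0.0091  0.0213]
rim n 107 slope x,y,z0 [ 0.0004 -0.0245  0.0483]
```

Emit:
{"api": "carry_out", "payload": {
  "series": "0 -0.001 -0.04 0; 0 0 -0.04 0; 0 0 -0.015 0; 0 0 -0.006 0; 0 0 0 0; 0 0 0 0"
}}

```text
time: 28.08
tool_pos: [0.5489, -0.1804, 0.0571]
tcp_rot: [3.114, 0.408, 0.004]
wrist_force: [0.2, 0.1, 0.2]
width: 0.999
grip_force: 0.0
```

Run:
```python
from h import *
p=np.load("m.npz")["p"]; P,r=rays()
h=cv2.cvtColor(p,cv2.COLOR_BGR2HSV).astype(int); H,S=h[...,0],h[...,1]
roi=np.zeros(H.shape,bool); roi[165,215]=0; roi[165:230,215:310]=1
un=((S<75)|((H>90)&(H<130)&(S>40)))&roi
un=cv2.morphologyEx(un.astype(np.uint8),cv2.MORPH_CLOSE,np.ones((3,3)))>0
V=h[...,2]; wh=(S<45)&(V>120)&roi; fl=cv2.morphologyEx(wh.astype(np.uint8),cv2.MORPH_CLOSE,np.ones((5,5)))>0
for n,m,z,w in(("union",un,.038,.043),("white",fl,.047,.0385)):
    xy=plane(P,r,z)
    for ww in(w-.0015,w,w+.0015): print(n,m.sum(),ww,[np.round(v,4) for v in fit(xy[roi],m[roi]*1.,np.ones(roi.sum()),ww,[np.r_[.559,.1255,a] for a in(1.4,1.6)])[:2]])
# contrast
```

```text
union 1609 0.041499999999999995 [array([0.5579, 0.1256, 1.5245]), np.float64(107.4463)]
union 1609 0.043 [array([0.5579, 0.1256, 1.5248]), np.float64(54.6851)]
union 1609 0.0445 [array([0.558 , 0.1256, 1.5249]), np.float64(33.0938)]
white 1410 0.037 [array([0.5599, 0.1254, 1.5205]), np.float64(112.3595)]
white 1410 0.0385 [array([0.5599, 0.1254, 1.5204]), np.float64(58.2563)]
white 1410 0.04 [array([0.5599, 0.1254, 1.5199]), np.float64(31.2406)]
```

Emit:
{"api": "carry_out", "payload": {
  "series": "0 0 -0.002 0; 0 0 0 0; 0 0 0 0; 0 0 0 0; 0 0 0 0; 0 0 0 0; 0 0 0 0; 0 0 0 0",
  "jaw": -1,
  "grip_force": 60
}}

```text
time: 29.08
tool_pos: [0.5477, -0.1802, 0.0536]
tcp_rot: [3.115, 0.407, 0.0]
wrist_force: [-0.0, -0.7, 2.1]
width: 0.108
grip_force: 59.0
```

Emit:
{"api": "carry_out", "payload": {
  "series": "0 0 0.02 0; 0 0 0.03 0; 0 0 0.03 0; 0 0 0 0"
}}

```text
time: 29.58
tool_pos: [0.5498, -0.1809, 0.1371]
tcp_rot: [3.112, 0.407, 0.009]
wrist_force: [0.1, -0.2, -3.3]
width: 0.102
grip_force: 58.8
```

Emit:
{"api": "carry_out", "payload": {
  "series": "0.001 0.02 0 0; 0.001 0.035 0 -2; 0.001 0.04 0 -3; 0.001 0.04 0 -3; 0.001 0.04 0 -3; 0.001 0.04 0 -3; 0.001 0.04 0 -2; 0 0.03 0 -1.8; 0 0.02 0 0; 0 0 0 0; 0 0 0 0; 0 0 0 0"
}}

```text
time: 31.08
tool_pos: [0.5544, 0.124, 0.1332]
tcp_rot: [3.14, -0.081, -0.001]
wrist_force: [-0.4, 0.3, -2.2]
width: 0.102
grip_force: 58.9
```

Emit:
{"api": "carry_out", "payload": {
  "series": "0.001 0.001 -0.01 0; 0.001 0 -0.015 0; 0 0 -0.015 0; 0 0 -0.008 0; 0 0 0 0; 0 0 0 0"
}}

```text
time: 31.82
tool_pos: [0.5569, 0.1261, 0.0857]
tcp_rot: [-3.14, 0.079, -0.001]
wrist_force: [0.2, 0.1, -2.5]
width: 0.104
grip_force: 58.9
```

Emit:
{"api": "carry_out", "payload": {
  "series": "0 0 -0.005 0; 0 0 -0.005 0; 0 0 -0.003 0; 0 0 0 0; 0 0 0 0"
}}

```text
time: 32.45
tool_pos: [0.5558, 0.1259, 0.072]
tcp_rot: [3.14, -0.079, -0.003]
wrist_force: [-3.0, -1.3, -3.5]
width: 0.103
grip_force: 59.0
```

Emit:
{"api": "carry_out", "payload": {
  "series": "-0.001 -0.0005 0 0; -0.0005 -0.0005 -0.002 0; 0 0 -0.002 0; 0 0 0 0; 0 0 0 0"
}}

```text
time: 33.08
tool_pos: [0.5547, 0.1251, 0.0682]
tcp_rot: [-3.14, 0.079, 0.001]
wrist_force: [-3.3, 1.8, -0.9]
width: 0.108
grip_force: 59.1
```

Emit:
{"api": "carry_out", "payload": {
  "series": "0 0 -0.002 0; 0 0 -0.002 0; 0 0 0 0; 0 0 0 0"
}}

```text
time: 33.58
tool_pos: [0.554, 0.1252, 0.0646]
tcp_rot: [-3.141, 0.079, 0.004]
wrist_force: [-7.4, 1.3, 2.9]
width: 0.107
grip_force: 60.0
```

Emit:
{"api": "carry_out", "payload": {
  "series": "-0.001 0.0003 0 0; -0.001 0 -0.001 0; 0 0 -0.001 0; 0 0 0 0; 0 0 0 0"
}}

```text
time: 34.2
tool_pos: [0.5537, 0.1253, 0.064]
tcp_rot: [-3.141, 0.079, -0.002]
wrist_force: [-6.6, 0.3, 8.1]
width: 0.104
grip_force: 60.8
```

Emit:
{"api": "carry_out", "payload": {
  "series": "-0.0005 0 -0.001 0; 0 0 -0.001 0; 0 0 -0.001 0; 0 0 0 0; 0 0 0 0"
}}

```text
time: 34.83
tool_pos: [0.5536, 0.1254, 0.0632]
tcp_rot: [-3.14, 0.079, -0.003]
wrist_force: [-12.2, -1.5, 21.7]
width: 0.105
grip_force: 62.7
```

Emit:
{"api": "carry_out", "payload": {
  "series": "-0.001 0 0.001 0; 0 0 0.001 0; 0 0 0 0"
}}

```text
time: 35.2
tool_pos: [0.5535, 0.1254, 0.0634]
tcp_rot: [-3.14, 0.079, -0.007]
wrist_force: [-3.5, -0.4, 8.1]
width: 0.11
grip_force: 60.4
```

Emit:
{"api": "carry_out", "payload": {
  "series": "0 0 0 0; 0 0 0 0; 0 0 0 0; 0 0 0 0; 0 0 0.02 0; 0 0 0.04 0; 0 -0.03 0.05 0; 0 -0.05 0.01 0; 0 -0.06 0 0; 0 -0.06 0 0; 0 -0.06 0 0; 0 0 0 0",
  "jaw": 1
}}

```text
time: 36.7
tool_pos: [0.5514, -0.1388, 0.1815]
tcp_rot: [3.139, -0.088, 0.001]
wrist_force: [0.1, 0.3, -0.9]
width: 0.997
grip_force: 0.0
```

```bash
cat > m5.py <<'E'
from h import *
p,d=eyes.read_camera("top"); P,r=rays(); np.savez("n.npz",p=p,d=d)
h=cv2.cvtColor(p,cv2.COLOR_BGR2HSV).astype(int); H,S,V=[h[...,i] for i in range(3)]
roi=np.zeros(H.shape,bool); roi[165:230,215:310]=1
te=((H<14)&(S>150)&roi).astype(np.uint8); te=cv2.morphologyEx(cv2.morphologyEx(te,cv2.MORPH_CLOSE,np.ones((5,5))),cv2.MORPH_OPEN,np.ones((3,3)))>0
ring=(S<60)&(V>110)&roi; wf=cv2.morphologyEx((ring|te).astype(np.uint8),cv2.MORPH_CLOSE,np.ones((5,5)))>0
q=None; X=P+r*d[...,None]
for n,m,z,w in(("small",te,.055,.034),("white",wf,.047,.0395)):
    xy=plane(P,r,z); q=fit(xy[roi],m[roi]*1.,np.ones(roi.sum()),w,[np.r_[.559,.1255,a] for a in(1.4,1.6)]); print(n,m.sum(),np.round(q[0],4),round(q[1],1))
    q=q[0]; e=X[...,:2]-q[:2]; c,s=np.cos(q[2]),np.sin(q[2]); lx=e[...,0]*c+e[...,1]*s; ly=-e[...,0]*s+e[...,1]*c; dd=dist(X[...,:2],q)
    sets=[("rim",(dd>w-.0035)&(dd<w-.0005))]+([("floor",(dd<.016)&(abs(lx)>.014))] if n=="small" else [])
    for k,mm in sets:
        mm=mm&(d>0); A=np.c_[lx[mm],ly[mm],np.ones(mm.sum())]; b=X[...,2][mm]
        for _ in range(4):
            f=np.linalg.lstsq(A,b,rcond=None)[0]; rr=abs(b-A@f); kk=rr<2.5*np.median(rr)+1e-4; A=A[kk];b=b[kk]
        print(n,k,len(b),np.round(f,4))
E
python3 m5.py
```

```text
small 1089 [0.5577 0.1253 1.5202] 30.3
small rim 103 [-0.0199 -0.0231  0.056 ]
small floor 252 [-0.0139 -0.0446  0.0259]
white 1443 [0.5598 0.1253 1.5237] 55.1
white rim 111 [0.0399 0.132  0.0501]
```

Emit:
{"api": "carry_out", "payload": {
  "series": "0.005 0.04 0 0; 0.006 0.05 0 0; 0.007 0.05 0 0; 0.007 0.05 0 0; 0.007 0.05 0 0; 0.005 0.0233 -0.02 0; 0 0 -0.04 0; 0 0 -0.04 0; 0 0 -0.005 0; 0 0 0 0; 0 0 0 0",
  "jaw": -1
}}

```text
time: 38.12
tool_pos: [0.5891, 0.1289, 0.0763]
tcp_rot: [-3.14, 0.079, -0.002]
wrist_force: [3.2, 0.4, 2.1]
width: 0.001
grip_force: 1.6
```

Emit:
{"api": "carry_out", "payload": {
  "series": "0 0 -0.003 0; 0 0 -0.003 0; 0 0 -0.002 0; 0 0 0 0; 0 0 0 0"
}}

```text
time: 38.75
tool_pos: [0.5907, 0.1286, 0.0699]
tcp_rot: [-3.14, 0.079, -0.008]
wrist_force: [5.1, -0.0, 6.5]
width: -0.0
grip_force: 5.7
```

Emit:
{"api": "carry_out", "payload": {
  "series": "0.003 -0.002 0.001 0; 0.001 -0.002 0 0; 0 0 -0.002 0; 0 0 -0.001 0; 0 0 0 0; 0 0 0 0"
}}

```text
time: 39.5
tool_pos: [0.5924, 0.1252, 0.0688]
tcp_rot: [-3.14, 0.079, 0.001]
wrist_force: [-4.1, 1.9, 18.0]
width: 0.002
grip_force: 8.7
```

Emit:
{"api": "carry_out", "payload": {
  "series": "0 0 -0.002 0; 0 0 -0.002 0; 0 0 -0.001 0; 0 0 0 0; 0 0 0 0"
}}

```text
time: 40.12
tool_pos: [0.5949, 0.1251, 0.067]
tcp_rot: [-3.139, 0.079, -0.007]
wrist_force: [-6.1, 0.0, 30.1]
width: 0.001
grip_force: 13.6
```

Emit:
{"api": "carry_out", "payload": {
  "series": "0 0 0.02 0; 0 0 0.05 0; 0 -0.03 0.04 0; -0.005 -0.05 0 0; -0.01 -0.06 0 0; -0.01 -0.06 0 0; -0.01 -0.05 0 0; 0 0 0 0"
}}

```text
time: 41.12
tool_pos: [0.555, -0.1283, 0.1699]
tcp_rot: [-3.14, 0.087, 0.007]
wrist_force: [-0.3, 0.6, 0.3]
width: 0.001
grip_force: 0.0
```

```bash
python3 m5.py
```

```text
small 1081 [0.5578 0.125  1.5262] 32.8
small rim 95 [0.0083 0.0073 0.0551]
small floor 257 [ 0.0044 -0.0246  0.0247]
white 1434 [0.5598 0.1252 1.5244] 50.6
white rim 110 [0.0239 0.1243 0.0491]
```

Run:
```python
from h import *
D=[];p,d=eyes.read_camera("top");D=[d]
for _ in range(5): D.append(eyes.read_camera("top")[1])
d=np.median(D,0); P,r=rays(); X=P+r*d[...,None]
q=np.array([.559,.1255,1.524]); 
h=cv2.cvtColor(p,cv2.COLOR_BGR2HSV).astype(int); S,V=h[...,1],h[...,2]
e=X[...,:2]-q[:2]; c,s=np.cos(q[2]),np.sin(q[2]); lx=e[...,0]*c+e[...,1]*s; ly=-e[...,0]*s+e[...,1]*c
roi=np.zeros(S.shape,bool); roi[165:230,215:310]=1
m=roi&(S<50)&(V>120); print(m.sum())
for a in range(-180,180,30):
    k=m&(np.abs((np.degrees(np.arctan2(ly,lx))-a+180)%360-180)<15)
    if k.sum()>2: print(a,k.sum(),np.round(np.percentile(X[...,2][k],[20,50,80]),4),"xy",np.round([lx[k].mean(),ly[k].mean()],3))
```

```text
197
-180 22 [0.0417 0.0461 0.0476] xy [-0.075 -0.003]
-150 27 [0.038  0.0447 0.0475] xy [-0.063 -0.036]
-120 28 [0.023  0.0449 0.0475] xy [-0.029 -0.045]
-90 13 [0.0385 0.0448 0.0472] xy [ 0.001 -0.034]
-60 27 [0.0367 0.0457 0.0476] xy [ 0.028 -0.043]
-30 21 [0.0389 0.0462 0.0475] xy [ 0.063 -0.037]
0 15 [0.0458 0.047  0.0484] xy [ 0.075 -0.001]
30 8 [0.046  0.0465 0.0471] xy [0.054 0.027]
60 5 [0.0466 0.0475 0.0495] xy [0.023 0.04 ]
90 8 [0.046  0.0464 0.0481] xy [0.    0.042]
120 7 [0.0458 0.0477 0.048 ] xy [-0.022  0.041]
150 16 [0.0457 0.0469 0.0473] xy [-0.053  0.028]
```

```bash
python3 -c "
from workcell import bot
print(bot.finish_job())"
```

```text
the job is handed in; nothing more can be done
None
```

The white dish lies flat and turned to match in the blue one, and the terracotta dish is seated home inside it by my camera measurements (rims at about 47 and 55 mm, as expected). The job is handed in after about 41 s; no verdict was returned.

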